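# Hold the hidden bolt head of a wall-lamp swivel

### The job

On the lamp repair jig, first push the lamp block along its runners fully home against the upright steel bracket, then swing the latch by its peg all the way across behind the block to lock it. Then reach down into the narrow gap between the bracket and the wooden back board, grip the T-shaped bolt head from both sides so that it stands upright, and finish still holding it there against the spring that turns it, ready for a colleague to tighten the nut. Leave the other things on the table where they are.

Things in the scene. Friction and masses are not known exactly. Their poses are not given: they have to be found in the camera images.
- jig: Fixed repair jig. Origin on the table (z = 0); own x points away from the robot towards bracket and back board, y left, z up. Plywood board 250 x 200 x 20 mm thick (x -125..125, y -90..110). Steel bracket: upright plate across x, x 47.5..52.5, y -45..45 mm, top at z 120.
- gap (a point): Middle of the gap's mouth (jig x 74.5, y 0, z 120 mm) between the bracket and the wooden back board (jig x 96.5..114.5, y -75..75, top at z 98 mm). The gap is 44 mm wide in x, open at the top and both y ends; nothing stands in it above z 24 mm but the bolt.
- lamp_block (a joint): Travel of the lamp block along the jig's +x in m: 0 = away from the bracket, 0.05 = home, touching the bracket (hard stop). It starts part-way between 0 and 0.02. About 2 N of friction, stays where it is left.
- block_face (a point): Point to push: centre of the upright rear face (facing jig -x) of the lamp block, at z 85 mm; it moves with the block. The grey upright part is 50 mm wide (y), 26.5 mm thick, its top at z 108 mm. Below it the foot of the block sticks out 23 mm further towards jig -x, 56 mm wide, top at z 43 mm. A brass lamp-arm stub juts 62 mm from its -y side at z 90 mm.
- latch (a joint): Angle of the swing latch in rad about the vertical, counter-clockwise from above: 0 = open, arm pointing along jig -x; 1.571 = locked (hard stop), arm pointing along jig -y, lying across behind the foot of the block. It starts between 0 and 0.25. About 0.08 N m of friction, stays where it is left.
- latch_peg (a point): The upright black round peg of the latch, 14 mm in diameter, on the flat steel arm 65 mm from the pivot; this point is on the peg's axis at z 70 mm, 15 mm below the peg's top (z 85); arm top at z 42 mm. Moves with the latch.
- latch_pivot (a point): Point on the vertical axis of the latch's hinge, at z 70 mm (jig x -14.5, y 60 mm); fixed to the jig. The steel there reaches only to z 46 mm.
- bolt (a joint): Angle of the bolt about the jig's x axis in rad: 0 = the long side of the T-shaped head stands upright; positive = the top of the head leans to jig -y. A spring turns it to about 0.24 to 0.36 rad when free; it takes 0.08 N m to keep at 0. Closing the fingers on the two long sides along the jig's y axis turns it upright.
- bolt_head (a point): Centre of the steel T-shaped bolt head, on the bolt's axis, in the gap behind the bracket: jig x 74.5, y 0, z 90 mm. The head is a bar 34 mm long (upright at bolt angle 0), 12 mm thick in y, 18 mm deep in x. Its top is 13 mm below the top of the bracket. Its axes turn with the bolt.
- vase_mid (a point): Bystander: grey stone vase, 104 mm wide, 130 mm tall; half-way up its axis. Leave alone.
- mug_mid (a point): Bystander: white mug, 80 mm wide, 90 mm tall; half-way up its axis. Leave alone.
- dish_mid (a point): Bystander: blue bowl, 110 mm wide, 45 mm tall; half-way up its axis. Leave alone.
- jar_mid (a point): Bystander: amber jar, 70 mm wide, 100 mm tall; half-way up its axis. Leave alone.
- screwdriver_mid (a point): Bystander: screwdriver lying on the table to the right of the jig; a point on it. Leave alone.
- spare_ring_mid (a point): Bystander: brass ring 32 mm wide, 12 mm tall, lying on the right near corner of the jig's board; its centre. Leave alone.
- candlestick_mid (a point): Bystander: dark wooden candlestick, 80 mm wide, 110 mm tall, standing left of the jig; half-way up its axis. Leave alone.

How it is judged:
By the outcome, as a careful person would: the job done as asked, in the order asked, and still so for the second after the job is handed in, while the arm keeps its last pose, push and grip.
It also fails if it takes over 54 s, if anything falls off the work surface, if the arm or the gripper's body presses on something with over 40 N, if the wrist force passes 120 N, or if a joint passes its speed limit or range.

### The arm

A 6-joint arm with a two-finger parallel gripper is mounted at the origin on the work surface. World frame = base frame: x ahead of the robot, y to its left, z up, the work surface at z = 0. Lengths are in m, angles in rad, forces in N, time in s.
With the tool pointing down it reaches from about 0.225 to 0.875 m from the base axis. Payload 3.4 kg.
Tool frame: the origin (TCP) lies between the finger pads; the fingertips stand 17 mm ahead of it and the grasp point (between the pads) lies 2 mm behind it; y points along the fingers, z is the direction in which the jaws open and shut, and the axes are right-handed (so a half turn about y gives the same grasp; the last joint's range is limited). The gripper opens to 85 mm and grips with 20 to 120 N. Pads are 22 mm wide; open, the fingers measure 114 mm over their backs; the gripper's body (76 mm by 85 mm) begins 54 mm behind the grasp point. The pads swing forward as they close: fully open they stand 13 mm farther back than shut.
Start: joints at [-1.325, 0.276, 1.505, -0, 1.361, -0.121], TCP at [0.206, -0.537, 0.225] pointing down, gripper open.
Joint ranges: [-2.89, 2.89], [-0.75, 2.08], [0.22, 2.7], [-1.18, 4.32], [0.11, 2.71], [-2.7, 2.7]. Speed limits (rad/s): [2.57, 2.57, 3.14, 3.14, 3.14, 3.14].

### API

Orientations are given as a unit quaternion [w, x, y, z].
In Python, from rig import manip, get_image, camera_model, sign_off, spot_in, silhouettes, spot_point gives the robot as it stands.
- The arm moves only by the tool jog_arm, never from a script. Its argument "targets" is a list of rows, each a list of 3 entries, a list of its own where there are three numbers: the finger opening in m, from 0 to 0.0854, then the shift along the world's x, y, z in m, then the turn about the world's z in rad. In form: [[claw, [x, y, z], spin], ...]. A call has 1 to 10 rows; each row shifts and turns the commanded pose from where the row before left it; what a row does not reach is not made up. A row lasts 1/8 s, in which the tool goes at most 62.5 mm and 10.7 degrees, less where a joint would pass 70% of its speed; a pose out of reach is approached as far as the arm can. A call with a gripper value outside its range is refused whole. The fingers move at their own pace and stop on an object; "force" is the grip in N (left out, the last holds). Time passes only in rows, so rows that do not move let the fingers close. It gives the time, the measured TCP pose, the force and the opening at its end, in the units of the state.
- manip.get_state(): the state, without advancing time (a new reading comes with each control period).
- get_image(name): name is "scene" or "top"; returns (picture, depth): 384x512x3 uint8, red, green, blue; 384x512 float32, m along the optical axis (not along the pixel's ray), 0 where there is no reading.
- camera_model(name): a dict with "mtx" (3x3 intrinsics, pixels), "distortion" ([k1, k2, p1, p2, k3] as OpenCV has them; the pictures are not rectified), "world_from_camera" (4x4, takes a point from camera to world coordinates). Camera axes: x right, y up, looking along -z (the intrinsics and any distortion apply to the point x, -y, -z); pixel columns grow to the right and rows downward; lengths in m; the calibration is good to about 2 mm. A picture is of the moment at which its call begins. camera_model takes no time and is no camera call.
- sign_off(): hands the job in, once; it reports no verdict.
Trained networks look in the newest picture that a camera, given by its name, has taken for a name from the list of things; names that differ only in an ending like _2 or _b are one class to them, and where a whole thing is asked for, a point or a joint stands for the part that bears it (a point fixed in the world has none). Each returns a list of dicts, best first, with "score" (0 to 1); they miss things now and then, are a little off and sometimes report something else, mostly with a low value. They report only what shows in the picture. A call takes as long as a camera call.
- spot_in(name, camera): "position" ([column, row] in pixels, amid what is visible of it).
- silhouettes(name, camera): "mask" (384x512 bool, what is visible of it) and "position" ([column, row] in pixels, amid what is visible of it).
- spot_point(name, camera): "position" ([column, row] in pixels: a listed point, or the origin of a listed thing).
The state is a dict: "clock": time; "qpos": joint angles; "qd": joint speeds; "effort": joint torques, N m; "position": TCP position; "ee_rot": TCP orientation; "contact_force": force on the tool from outside, world axes, zero at the start; "moment": the same for the moment, N m; "width": finger opening in m.
Only numpy, scipy, OpenCV 4.12 (cv2) and the standard library are available. Lean on these libraries where they do the work, as an engineer would, in place of code of your own. Each camera call takes 0.05 s, during which the arm holds its last target.

## Working session

There is one attempt and no reset: what is moved stays moved. The work goes in short steps, Python scripts to look and compute and a tool call to move; the robot and the scene stay as the last step left them, time stands still between calls to the robot, and variables do not carry over. Pictures are saved under pics/ and viewed, and the job is handed in when it is done.

Besides the shell and the picture viewer there is one more tool, called after ">>>" as name(argument=value, ...) on one line, values as JSON. jog_arm: Moves the arm, as the interface text tells. Its arguments: {"type":"object","properties":{"targets":{"type":"array","items":{"type":"array"}},"force":{"type":"number"}},"required":["targets"]}

```bash
ls; mkdir -p pics; cat > h.py <<'E'
import numpy as np, cv2
from rig import manip, get_image, camera_model, sign_off, spot_in, silhouettes, spot_point
def ray(cam,px):
    m=camera_model(cam);K=np.array(m['mtx']);d=np.array(m['distortion']);T=np.array(m['world_from_camera'])
    u=cv2.undistortPoints(np.array([[px]],float),K,d)[0,0]
    return T,np.array([u[0],-u[1],-1.0])
def at_z(cam,px,z):
    T,r=ray(cam,px);o=T[:3,3];dd=T[:3,:3]@r
    return o+dd*(z-o[2])/dd[2]
def at_depth(cam,px,dep):
    T,r=ray(cam,px);return T[:3,:3]@(r*dep)+T[:3,3]
def proj(cam,p):
    m=camera_model(cam);T=np.linalg.inv(np.array(m['world_from_camera']))
    c=T[:3,:3]@np.array(p)+T[:3,3]; c=c*[1,-1,-1]
    return cv2.projectPoints(c.reshape(1,3),np.zeros(3),np.zeros(3),np.array(m['mtx']),np.array(m['distortion']))[0][0,0]
def save(cam,name):
    im,d=get_image(cam);cv2.imwrite('pics/'+name+'.png',im[:,:,::-1]);return im,d
E
python3 - <<'E'
from h import *
np.set_printoptions(precision=4,suppress=True)
for c in ['scene','top']:
    im,d=save(c,c+'0')
    print(c,np.array(camera_model(c)['world_from_camera']))
    for n,z in [('jig',0),('gap',.12),('block_face',.085),('latch_peg',.07),('latch_pivot',.07),('bolt_head',.09)]:
        r=spot_point(n,c)
        for q in r[:2]: print(c,n,q['score'],q['position'],at_z(c,q['position'],z))
s=manip.get_state();print(s)
E
```

```text
pics
scene [[ 0.6726 -0.4721  0.5699  1.3813]
 [ 0.74    0.4206 -0.5249 -0.7755]
 [ 0.0081  0.7747  0.6322  1.0631]
 [ 0.      0.      0.      1.    ]]
scene jig 0.57 [230.4, 250.6] [ 0.5721 -0.1479  0.    ]
scene gap 0.57 [250.7, 239.2] [ 0.6674 -0.1491  0.12  ]
scene latch_peg 0.47 [226.2, 209.6] [ 0.4804 -0.0865  0.07  ]
scene latch_pivot 0.54 [242.8, 222.2] [ 0.5589 -0.0855  0.07  ]
scene bolt_head 0.63 [95.7, 272.0] [ 0.4629 -0.5146  0.09  ]
scene bolt_head 0.46 [248.5, 240.0] [ 0.6429 -0.136   0.09  ]
top [[ 0.0207  0.9981 -0.058   0.4301]
 [-0.9998  0.0206 -0.0021  0.0122]
 [-0.0009  0.058   0.9983  1.702 ]
 [ 0.      0.      0.      1.    ]]
top jig 0.74 [302.4, 182.9] [ 0.5645 -0.1511  0.    ]
top gap 0.58 [302.5, 159.4] [ 0.6313 -0.1389  0.12  ]
top gap 0.54 [286.9, 202.5] [ 0.4908 -0.0906  0.12  ]
top block_face 0.62 [304.1, 180.4] [ 0.5662 -0.1484  0.085 ]
top latch_peg 0.66 [286.5, 202.6] [ 0.4924 -0.0925  0.07  ]
top latch_pivot 0.71 [284.8, 186.5] [ 0.5457 -0.086   0.07  ]
top bolt_head 0.65 [302.0, 155.5] [ 0.648  -0.1399  0.09  ]
{'clock': 0.7, 'qpos': array([-1.325 ,  0.2758,  1.5049, -0.    ,  1.3607, -0.121 ]), 'qd': array([-0.0002, -0.0001,  0.0018,  0.0008,  0.0007, -0.0004]), 'effort': array([  0.0001, -41.6507, -24.6056,  -0.0004,  -0.    ,  -0.    ]), 'position': array([ 0.2062, -0.5368,  0.2253]), 'ee_rot': array([-0.129 ,  0.129 , -0.6952,  0.6953]), 'contact_force': array([-1.2002, -0.3534,  0.4707]), 'moment': array([-0.0158,  0.0032,  0.0188]), 'width': 0.0851869819182139}
```

View pics/scene0.png

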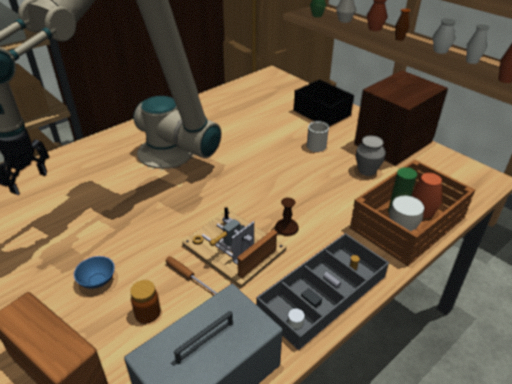

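View pics/top0.png

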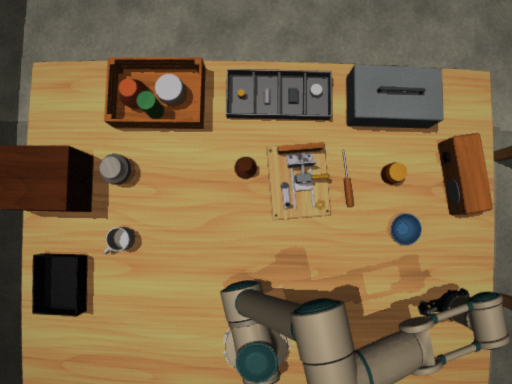

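```bash
python3 - <<'E'
import cv2
a=cv2.imread('pics/scene0.png');b=cv2.imread('pics/top0.png')
cv2.imwrite('pics/s0c.png',cv2.resize(a[170:310,160:340],None,fx=4,fy=4,interpolation=cv2.INTER_CUBIC))
cv2.imwrite('pics/t0c.png',cv2.resize(b[125:235,240:370],None,fx=5,fy=5,interpolation=cv2.INTER_CUBIC))
E
```

```text
(no output)
```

View pics/s0c.png

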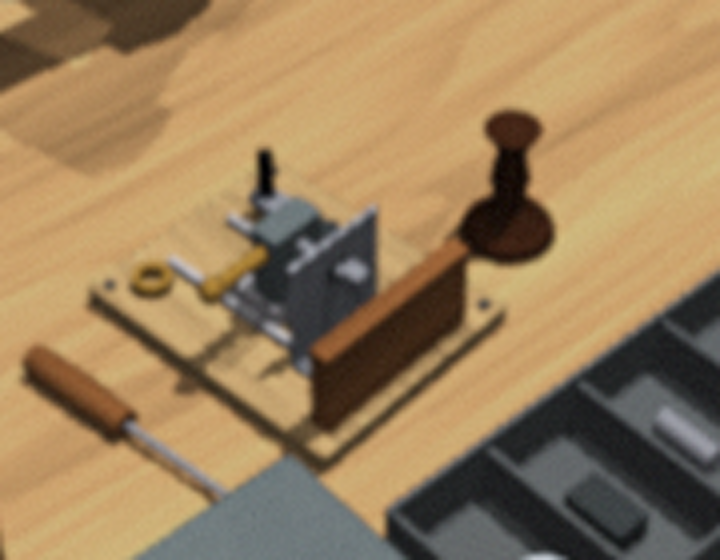

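View pics/t0c.png

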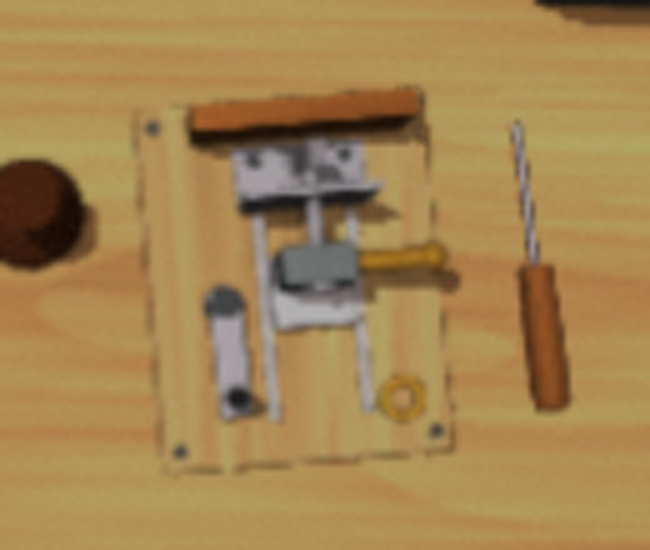

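The top view shows the jig's board with near-left corner ≈(273,219) and near-right ≈(330,215). The peg is at ≈(287,203) and the block's grey top at ≈(303,178). I'll fit the jig pose from several features.

```bash
python3 - <<'E'
from h import *
from scipy.optimize import least_squares
np.set_printoptions(precision=4,suppress=True)
o=lambda u,v:(240+(u+.5)/5-.5,125+(v+.5)/5-.5)
s=lambda u,v:(160+(u+.5)/4-.5,170+(v+.5)/4-.5)
C=[('top',o(165,474),(-.125,.11,.02)),('top',o(452,449),(-.125,-.09,.02)),('top',o(134,112),(.125,.11,.02)),
('top',o(417,88),(.1145,-.075,.098)),('top',o(190,109),(.1145,.075,.098)),
('top',o(284.8*5-1200,0),None),
('scene',s(322,462),(.125,-.09,.02)),('scene',s(92,290),(-.125,-.09,.02)),('scene',s(503,311),(.125,.11,.02)),
('scene',s(377,207),(.0475,.045,.12)),('scene',s(290,268),(.0475,-.045,.12)),('scene',s(317,365),(.1145,-.075,.098)),('scene',s(468,250),(.1145,.075,.098))]
C=[c for c in C if c[2] is not None]
def res(p,sep=None):
    x,y,a=p;R=np.array([[np.cos(a),-np.sin(a),0],[np.sin(a),np.cos(a),0],[0,0,1]])
    return np.concatenate([proj(c,R@np.array(q)+[x,y,0])-np.array(px) for c,px,q in C if sep in(None,c)])
for sep in(None,'top','scene'):
    r=least_squares(res,[.565,-.15,.08],args=(sep,),loss='soft_l1');print(sep,r.x,r.fun.reshape(-1,2).round(1).tolist())
r=least_squares(res,[.565,-.15,.08],loss='soft_l1')
x,y,a=r.x;ca,sa=np.cos(a),np.sin(a)
def toj(p): d=np.array(p[:2])-[x,y];return np.array([ca*d[0]+sa*d[1],-sa*d[0]+ca*d[1]])
def tow(p): return np.array([x+ca*p[0]-sa*p[1],y+sa*p[0]+ca*p[1]])
pt=at_z('top',o(238,398),.085);print('peg jig',toj(pt),pt)
ps=at_z('scene',s(265,152),.085);print('peg jig scene',toj(ps))
for u,v in [(285,283),(356,283),(357,245),(278,249)]: print('blk',toj(at_z('top',o(u,v),.108)))
for u,v in [(275,328),(364,322)]: print('foot',toj(at_z('top',o(u,v),.043)))
print('stub end',toj(at_z('top',o(443,257),.09)))
for p in [(-.0145,.06),(.0745,0),(0,0)]: print(p,tow(p))
E
```

```text
None [ 0.5724 -0.1451  0.0983] [[-0.4, -0.4], [0.4, 0.0], [-0.0, -0.5], [0.1, -0.3], [0.2, -1.1], [0.0, -0.5], [-1.7, -0.8], [0.7, -1.0], [-1.3, -0.4], [-1.4, 0.5], [1.8, -0.4], [0.1, -0.1]]
top [ 0.571  -0.145   0.1032] [[-0.2, 0.2], [0.5, 0.3], [-0.2, 0.1], [-0.1, 0.0], [0.0, -0.6]]
scene [ 0.574  -0.1444  0.085 ] [[-0.1, -0.2], [-1.0, -1.1], [1.3, -0.3], [-0.7, -0.0], [-1.2, 0.7], [1.8, -0.1], [0.6, 0.5]]
peg jig [-0.0804  0.0593] [ 0.4866 -0.0939  0.085 ]
peg jig scene [-0.0806  0.0616]
blk [-0.009   0.0244]
blk [-0.0125 -0.0218]
blk [ 0.0121 -0.0246]
blk [0.0135 0.0271]
foot [-0.034   0.0277]
foot [-0.0347 -0.0328]
stub end [ 0.0015 -0.0829]
(-0.0145, 0.06) [ 0.5521 -0.0868]
(0.0745, 0) [ 0.6466 -0.1378]
(0, 0) [ 0.5724 -0.1451]
```

>>> jog_arm(targets=[[0,[0.032,0.039,0],-0.027],[0,[0.032,0.039,0],-0.027],[0,[0.032,0.039,0],-0.027],[0,[0.032,0.039,0],-0.027],[0,[0.032,0.039,0],-0.027],[0,[0.032,0.039,0],-0.027],[0,[0.032,0.039,0],-0.027],[0,[0.032,0.039,0],-0.027],[0,[0.032,0.039,0],-0.027],[0,[0.032,0.038,0],-0.024]])

```text
clock: 1.95
position: [0.5272, -0.1464, 0.2254]
ee_rot: [-0.035, 0.035, -0.706, 0.706]
contact_force: [-0.2, -0.1, 0.4]
width: 0.0001
```

>>> jog_arm(targets=[[0,[0,-0.002,-0.045],0],[0,[0,-0.001,-0.045],0],[0,[0,0,-0.035],0],[0,[0,0,-0.015],0],[0,[0.01,0.001,0],0],[0,[0.01,0.001,0],0],[0,[0.01,0.001,0],0],[0,[0.008,0.001,0],0]])

```text
clock: 2.95
position: [0.565, -0.1472, 0.0862]
ee_rot: [-0.036, 0.035, -0.706, 0.707]
contact_force: [-2.4, -1.1, 2.7]
width: 0.0001
```

```bash
python3 - <<'E'
from h import *
im,d=save('scene','s1');cv2.imwrite('pics/s1c.png',cv2.resize(im[150:310,160:340,::-1],None,fx=4,fy=3.7,interpolation=cv2.INTER_CUBIC))
E
```

```text
(no output)
```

View pics/s1c.png

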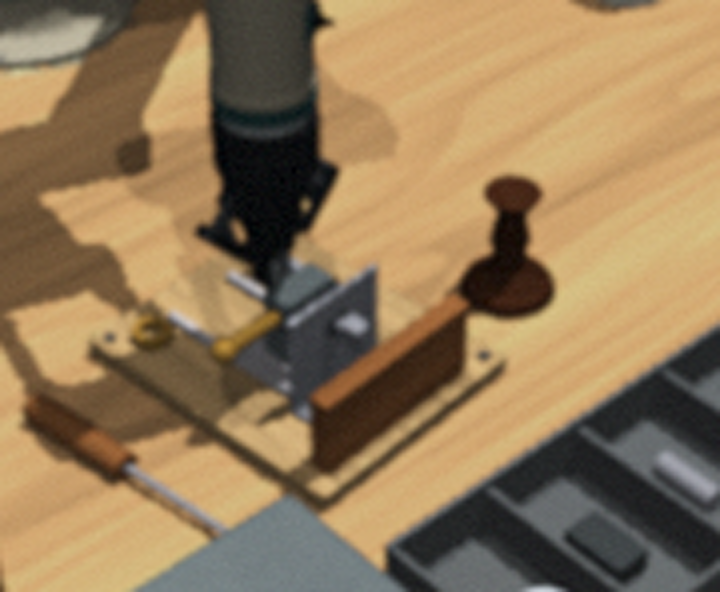

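The fingers are behind the block and pushing it with about 2 N. I'll continue to the stop.

>>> jog_arm(targets=[[0,[0.005,0.0005,0],0],[0,[0.004,0.0005,0],0],[0,[0.003,0,0],0],[0,[0.002,0,0],0]])

```text
clock: 3.5
position: [0.5781, -0.1454, 0.0851]
ee_rot: [0.035, -0.035, 0.706, -0.706]
contact_force: [-1.6, 0.2, 1.5]
width: -0.0002
```

>>> jog_arm(targets=[[0,[0.002,0,0],0],[0,[0.002,0,0],0]])

```text
clock: 3.75
position: [0.5819, -0.1454, 0.085]
ee_rot: [0.035, -0.036, 0.706, -0.706]
contact_force: [-2.2, 0.9, 0.2]
width: -0.0002
```

>>> jog_arm(targets=[[0,[0.001,0,0],0],[0,[0.001,0,0],0]])

```text
clock: 4.0
position: [0.5837, -0.1456, 0.0849]
ee_rot: [0.035, -0.036, 0.706, -0.706]
contact_force: [-3.8, 1.3, 1.1]
width: -0.0002
```

>>> jog_arm(targets=[[0,[0.001,0,0],0],[0,[0.001,0,0],0]])

```text
clock: 4.25
position: [0.5837, -0.1456, 0.085]
ee_rot: [0.034, -0.037, 0.706, -0.706]
contact_force: [-8.4, -0.3, 3.9]
width: 0.0001
```

>>> jog_arm(targets=[[0,[0.001,0,0],0],[0,[0.001,0,0],0]])

```text
clock: 4.5
position: [0.5837, -0.1455, 0.085]
ee_rot: [0.032, -0.039, 0.707, -0.706]
contact_force: [-12.0, -0.1, 5.4]
width: 0.0001
```

The block is home: position stopped at 0.5837 m while the force kept rising to 12 N. I'll back off and move above the peg.

>>> jog_arm(targets=[[0,[-0.015,-0.001,0],0],[0,[-0.03,-0.003,0],0],[0.05,[0,0,0.045],0],[0.05,[0,0,0.04],0],[0.05,[-0.03,0.03,0],0],[0.05,[-0.025,0.027,0],0],[0.05,[0,0,0],0]])

```text
clock: 5.38
position: [0.4872, -0.0916, 0.1709]
ee_rot: [-0.037, 0.035, -0.706, 0.706]
contact_force: [0.6, 0.0, 0.1]
width: 0.0495
```

```bash
python3 - <<'E'
from h import *
im,d=save('scene','s2');cv2.imwrite('pics/s2c.png',cv2.resize(im[150:310,160:340,::-1],None,fx=4,fy=3.7,interpolation=cv2.INTER_CUBIC))
im,d=save('top','t2');cv2.imwrite('pics/t2c.png',cv2.resize(im[125:235,240:370,::-1],None,fx=5,fy=5,interpolation=cv2.INTER_CUBIC))
for c in('scene','top'):
  for q in spot_point('latch_peg',c)[:2]: print(c,q,at_z(c,q['position'],.07))
print(manip.get_state()['position'],manip.get_state()['width'])
E
```

```text
[ 0.48964135 -0.09370206  0.17060185] 0.04991340208144611
```

View pics/s2c.png

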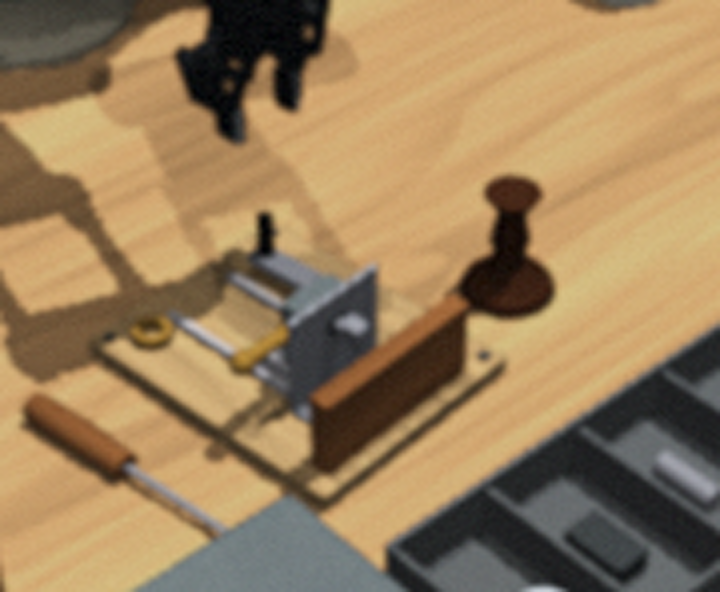

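View pics/t2c.png

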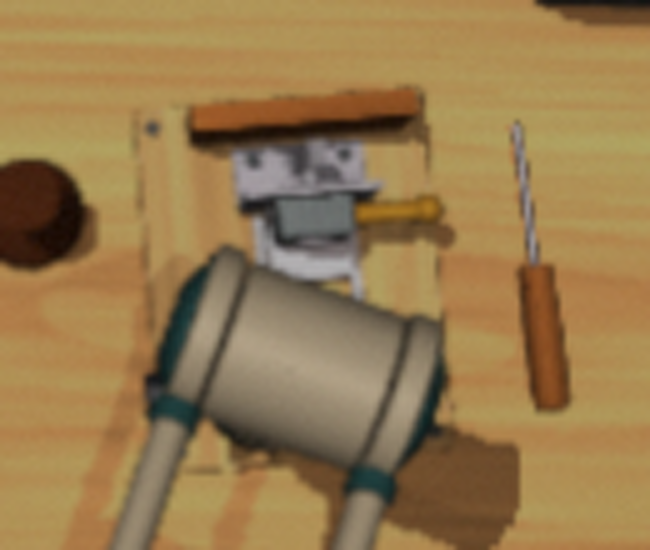

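The block's front face sits against the bracket, and the peg stands between the fingers' projection at about (226,208) in the scene image. Next I'll descend around it.

>>> jog_arm(targets=[[0.05,[-0.003,0,-0.04],0],[0.05,[0,0,-0.04],0],[0.05,[0,0,-0.018],0],[0.05,[0,0,0],0]])

```text
clock: 6.08
position: [0.485, -0.0932, 0.0707]
ee_rot: [0.034, -0.036, 0.707, -0.706]
contact_force: [0.7, -0.5, -0.4]
width: 0.0499
```

```bash
python3 - <<'E'
from h import *
im,d=save('scene','s3');cv2.imwrite('pics/s3c.png',cv2.resize(im[150:310,160:340,::-1],None,fx=4,fy=3.7,interpolation=cv2.INTER_CUBIC))
s=manip.get_state();print(s['position'],s['qpos'],s['contact_force'])
E
```

```text
[ 0.48589063 -0.09342386  0.07182862] [-3.30566202e-01  2.97889385e-01  1.90108530e+00 -1.86916703e-04
  9.42963514e-01  1.14114140e+00] [ 0.67490133 -0.03199025 -0.17453037]
```

View pics/s3c.png

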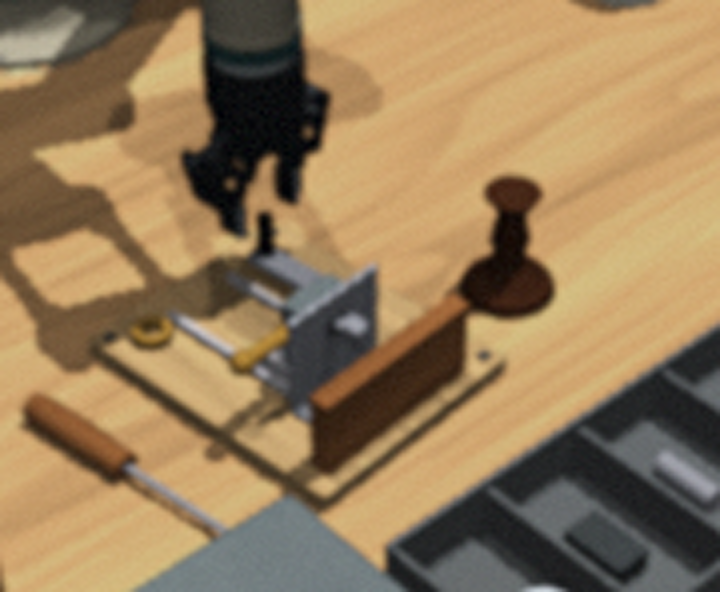

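```bash
python3 - <<'E'
from h import *
f=lambda p:((p[0]-160+.5)*4,(p[1]-150+.5)*3.7)
for p in [(.4859,-.0934,.0718),(.4859,-.0934,.056),(.4859,-.0934,.085)]: print(p,f(proj('scene',p)))
n=np.array([.1,-.995])
for s in(25,-25,39,-39): print(s,f(proj('scene',(.4859+n[0]*s/1000,-.0934+n[1]*s/1000,.058))))
for q in [(-.0805,.06,.085),(-.0805,.06,.042)]:
    x=.5715+.995*q[0]-.0998*q[1];y=-.145+.0998*q[0]+.995*q[1];print('peg',f(proj('scene',(x,y,q[2]))))
d=get_image('scene')[1]
for u,v in [(235,225),(290,190),(265,217),(265,240),(262,258)]:
    px=(u/4-.5+160,v/3.7-.5+150); dd=d[int(round(px[1])),int(round(px[0]))]; print((u,v),dd,at_depth('scene',px,dd))
E
```

```text
(0.4859, -0.0934, 0.0718) (np.float64(264.2812822260064), np.float64(227.61423101298664))
(0.4859, -0.0934, 0.056) (np.float64(265.0137052422308), np.float64(241.60258472390802))
(0.4859, -0.0934, 0.085) (np.float64(263.661282087469), np.float64(215.78449058500527))
25 (np.float64(242.0254962156646), np.float64(254.53358097977437))
-25 (np.float64(287.37358243842505), np.float64(225.43549194923952))
39 (np.float64(229.0043051530447), np.float64(262.8887025501325))
-39 (np.float64(299.757976160987), np.float64(217.48884964606873))
peg (np.float64(263.33120716278995), np.float64(215.46548817263377))
peg (np.float64(265.32950137824855), np.float64(253.5230076868962))
(235, 225) 1.448751 [ 0.49775419 -0.12995107  0.10395987]
(290, 190) 1.4939994 [ 0.48503046 -0.06576304  0.09715008]
(265, 217) 1.4779619 [ 0.49232036 -0.09706255  0.08995964]
(265, 240) 1.4870105 [ 0.4959698  -0.1010031   0.06908597]
(262, 258) 1.5097312 [ 0.4880807  -0.09887099  0.04202962]
```

```bash
python3 - <<'E'
from h import *
im,d=save('scene','s4');cv2.imwrite('pics/s4c.png',cv2.resize(im[170:235,200:260,::-1],None,fx=10,fy=9,interpolation=cv2.INTER_NEAREST))
print(manip.get_state()['position'])
for (c,r) in [(218,205),(218,208),(218,210),(218,212),(218,214),(232,198),(232,200),(232,203),(232,205)]:
    print(c,r,im[r,c],at_depth('scene',(c,r),d[r,c]).round(3))
E
```

```text
[ 0.48658561 -0.09351355  0.07302427]
218 205 [15 19 19] [ 0.501 -0.132  0.128]
218 208 [17 20 21] [ 0.496 -0.129  0.112]
218 210 [11 14 13] [ 0.497 -0.13   0.104]
218 212 [68 59 42] [ 0.495 -0.129  0.095]
218 214 [187 161 109] [ 0.417 -0.073  0.001]
232 198 [10 13 15] [ 0.49  -0.069  0.113]
232 200 [11 10 13] [ 0.491 -0.07   0.107]
232 203 [22 18 13] [ 0.488 -0.068  0.092]
232 205 [137 106  67] [ 0.487 -0.068  0.082]
```

View pics/s4c.png

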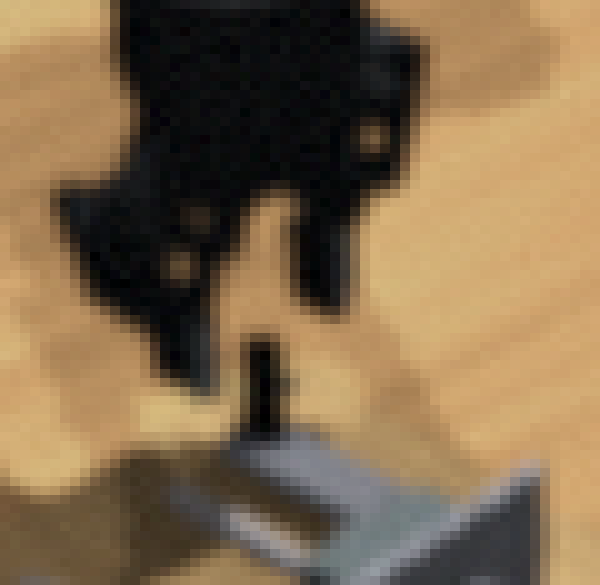

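The tips look to be at z≈0.09, higher than the nominal geometry gives (≈0.06). I'll lower a little and compare before going on.

>>> jog_arm(targets=[[0.05,[0,0,-0.006],0],[0.05,[0,0,-0.006],0],[0.05,[0,0,0],0]])

```text
clock: 6.6
position: [0.4848, -0.0926, 0.0598]
ee_rot: [0.035, -0.036, 0.706, -0.706]
contact_force: [-0.1, 0.1, -0.1]
width: 0.0502
```

```bash
python3 - <<'E'
from h import *
im,d=save('scene','s5');cv2.imwrite('pics/s5c.png',cv2.resize(im[170:235,200:260,::-1],None,fx=10,fy=9,interpolation=cv2.INTER_NEAREST))
for i in range(3):
  s=manip.get_state();print(s['position'],s['contact_force'])
for r in range(206,220,2):
    c=219;print(c,r,im[r,c],at_depth('scene',(c,r),d[r,c]).round(3))
E
```

```text
[ 0.48498646 -0.09269118  0.06004789] [-0.05264694 -0.82104524 -0.0751955 ]
[ 0.48498646 -0.09269118  0.06004789] [-0.05264694 -0.82104524 -0.0751955 ]
[ 0.48498646 -0.09269118  0.06004789] [-0.05264694 -0.82104524 -0.0751955 ]
219 206 [11 12 13] [ 0.499 -0.127  0.12 ]
219 208 [19 21 24] [ 0.501 -0.129  0.114]
219 210 [29 31 34] [ 0.496 -0.126  0.102]
219 212 [24 28 31] [ 0.494 -0.124  0.091]
219 214 [29 32 33] [ 0.495 -0.126  0.085]
219 216 [116  97  72] [ 0.492 -0.124  0.073]
219 218 [156 128  89] [ 0.453 -0.096  0.022]
```

View pics/s5c.png

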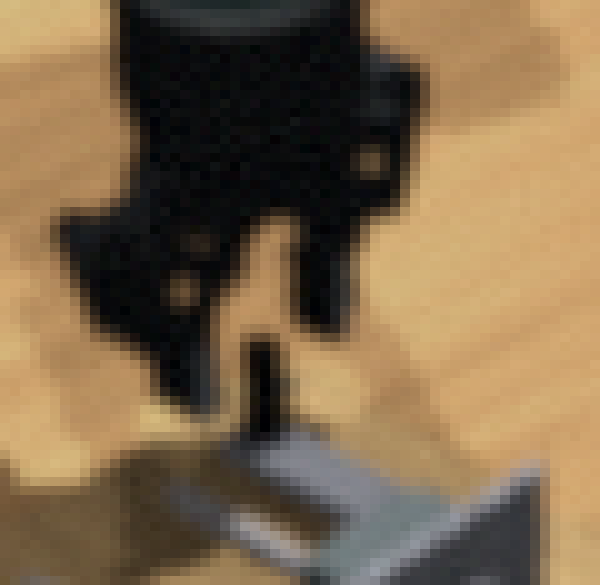

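>>> jog_arm(targets=[[0.026,[0,0,0],0],[0.026,[0,0,0],0],[0.026,[0,0,0],0]])

```text
clock: 7.02
position: [0.4853, -0.0928, 0.0603]
ee_rot: [-0.035, 0.035, -0.706, 0.706]
contact_force: [0.3, -0.5, -0.1]
width: 0.0262
```

```bash
python3 - <<'E'
from h import *
im,d=save('scene','s6');cv2.imwrite('pics/s6c.png',cv2.resize(im[170:235,200:260,::-1],None,fx=10,fy=9,interpolation=cv2.INTER_NEAREST))
s=manip.get_state();print(s['position'],s['contact_force'],s['width'])
for c,r in [(222,210),(222,214),(222,216),(222,218),(227,190),(227,192),(227,194),(227,196),(230,206),(230,208),(220,185),(225,180)]:
    print(c,r,im[r,c],at_depth('scene',(c,r),d[r,c]).round(3))
E
```

```text
[ 0.48526278 -0.09280233  0.0603095 ] [ 0.70403612  1.00042198 -0.43587876] 0.025719073416701058
222 210 [32 33 33] [ 0.494 -0.113  0.092]
222 214 [63 54 48] [ 0.492 -0.112  0.074]
222 216 [173 143 103] [ 0.454 -0.084  0.024]
222 218 [138 116  86] [ 0.458 -0.088  0.02 ]
227 190 [10 13 13] [ 0.502 -0.097  0.168]
227 192 [5 8 7] [ 0.497 -0.093  0.154]
227 194 [ 7 11  9] [ 0.495 -0.092  0.145]
227 196 [19 20 19] [ 0.479 -0.08   0.121]
230 206 [15 17 19] [ 0.494 -0.082  0.091]
230 208 [21 20 21] [ 0.49  -0.078  0.078]
220 185 [12 10 14] [ 0.505 -0.124  0.202]
225 180 [13 12 13] [ 0.516 -0.113  0.222]
```

View pics/s6c.png

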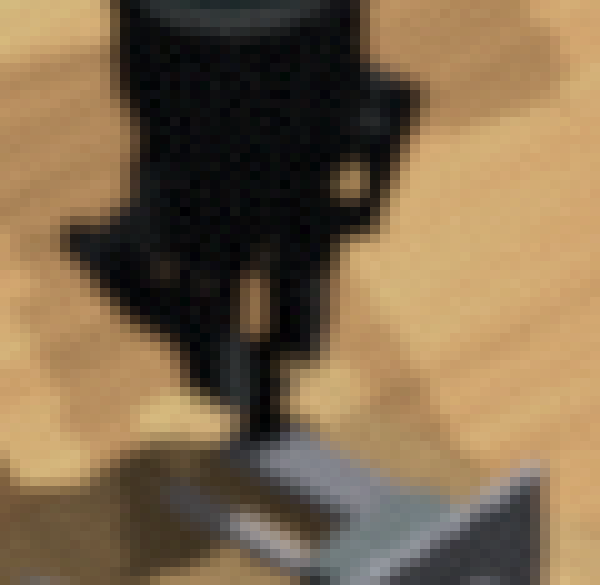

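The gripper body's underside reads z≈0.145 in depth, where nominal is 0.116. So the real gripper sits about 27 mm higher than the reported TCP implies, while laterally it agrees. I'll use vision for heights. Now I'll compute the arc.

```bash
python3 - <<'E'
import numpy as np
a=.10;R=np.array([[np.cos(a),-np.sin(a)],[np.sin(a),np.cos(a)]])
ph=np.radians(np.arange(0,65,8));P=np.c_[-14.5-65*np.cos(ph),60-65*np.sin(ph)]@R.T
print(np.diff(P,axis=0).round(1),P[-1]/1000+[.5715,-.145])
for q in [(-70,3),(-32.5,-5)]: print(R@np.array(q)/1000+[.5715,-.145])
E
```

```text
[[ 1.5 -8.9]
 [ 2.8 -8.6]
 [ 3.9 -8.2]
 [ 5.  -7.5]
 [ 6.  -6.8]
 [ 6.9 -5.9]
 [ 7.7 -4.8]
 [ 8.3 -3.7]] [ 0.52856309 -0.14772175]
[ 0.50155021 -0.14900333]
[ 0.53966153 -0.15321961]
```

>>> jog_arm(targets=[[0.022,[0,0,-0.008],0],[0.022,[0,0,-0.007],0],[0.022,[0,0,0],0]])

```text
clock: 7.45
position: [0.4844, -0.0926, 0.0443]
ee_rot: [0.035, -0.036, 0.706, -0.706]
contact_force: [-0.4, -0.3, 0.2]
width: 0.0221
```

```bash
python3 - <<'E'
from h import *
im,d=save('scene','s7');cv2.imwrite('pics/s7c.png',cv2.resize(im[170:235,200:260,::-1],None,fx=10,fy=9,interpolation=cv2.INTER_NEAREST))
s=manip.get_state();print(s['position'],s['contact_force'],s['width'])
for c,r in [(222,214),(222,216),(223,217),(222,218)]:
    print(c,r,im[r,c],at_depth('scene',(c,r),d[r,c]).round(3))
E
```

```text
[ 0.48482032 -0.09265588  0.04467062] [ 0.7690859  -0.03005462 -0.44020855] 0.022148349503769357
222 214 [20 23 23] [ 0.493 -0.113  0.076]
222 216 [22 24 26] [ 0.493 -0.113  0.068]
223 217 [37 42 43] [ 0.494 -0.111  0.063]
222 218 [54 47 44] [ 0.489 -0.111  0.055]
```

View pics/s7c.png

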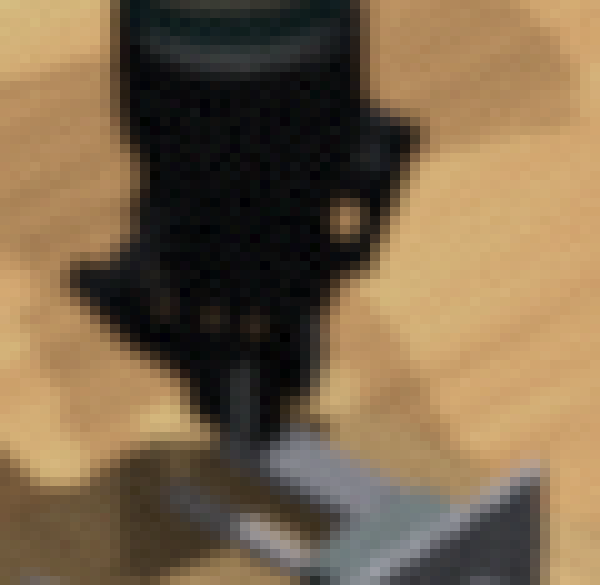

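The tips (≈0.056 m) now flank the peg. Swing.

>>> jog_arm(targets=[[0.022,[0.0015,-0.009,0],0.07],[0.022,[0.003,-0.0085,0],0.08],[0.022,[0.004,-0.008,0],0.08],[0.022,[0.005,-0.0075,0],0.08]])

```text
clock: 8.0
position: [0.4976, -0.1254, 0.045]
ee_rot: [0.144, -0.146, 0.693, -0.692]
contact_force: [-2.5, 1.2, 0.0]
width: 0.0223
```

>>> jog_arm(targets=[[0.022,[0.006,-0.007,0],0.08],[0.022,[0.007,-0.006,0],0.08],[0.022,[0.008,-0.005,0],0.08],[0.022,[0.008,-0.0035,0],0.08],[0.022,[0,0,0],0]])

```text
clock: 8.62
position: [0.5281, -0.1476, 0.0452]
ee_rot: [-0.252, 0.252, -0.661, 0.661]
contact_force: [0.1, -0.6, 0.6]
width: 0.0221
```

```bash
python3 - <<'E'
from h import *
im,d=save('scene','s8');cv2.imwrite('pics/s8c.png',cv2.resize(im[160:260,190:280,::-1],None,fx=7,fy=6,interpolation=cv2.INTER_CUBIC))
E
```

```text
(no output)
```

View pics/s8c.png

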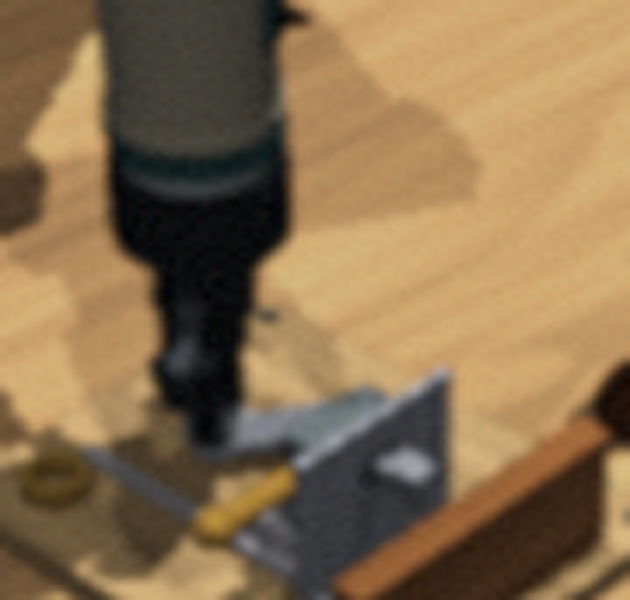

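>>> jog_arm(targets=[[0.022,[0,0,0.03],0],[0.022,[0,0,0.025],0],[0,[-0.02,-0.002,0],-0.16],[0,[-0.016,-0.002,0],-0.16],[0,[0,0,0],-0.16],[0,[0,0,0],-0.15],[0,[0,0,-0.03],0],[0,[0,0,-0.023],0],[0,[0,0,0],0]])

```text
clock: 9.8
position: [0.4901, -0.1505, 0.046]
ee_rot: [0.034, -0.036, 0.707, -0.706]
contact_force: [-1.1, -0.3, 1.1]
width: 0.0004
```

```bash
python3 - <<'E'
from h import *
im,d=save('scene','s9');cv2.imwrite('pics/s9c.png',cv2.resize(im[160:260,190:280,::-1],None,fx=7,fy=6,interpolation=cv2.INTER_CUBIC))
E
```

```text
(no output)
```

View pics/s9c.png

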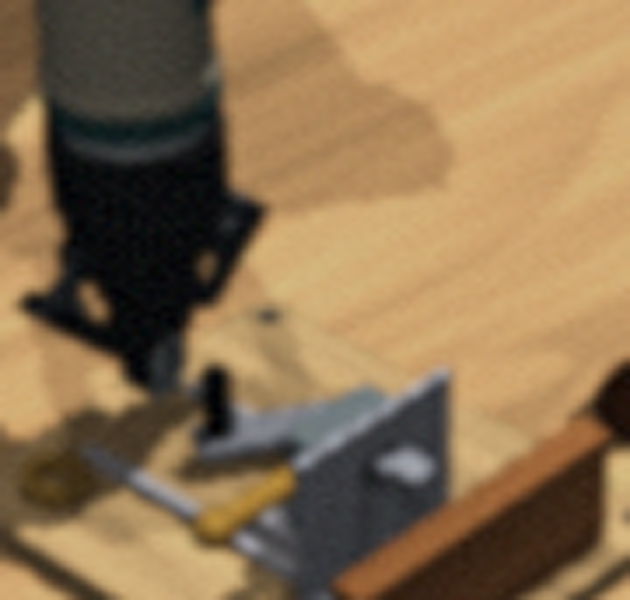

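The fingers are behind the upright peg on its -x side. Now I'll push it toward the stop.

>>> jog_arm(targets=[[0,[0.01,0,0],0],[0,[0.009,0,0],0],[0,[0.008,0,0],0],[0,[0.007,-0.0005,0],0],[0,[0.006,-0.0005,0],0],[0,[0.004,-0.0005,0],0],[0,[0,0,0],0]])

```text
clock: 10.72
position: [0.5365, -0.1525, 0.0473]
ee_rot: [0.036, -0.035, 0.706, -0.706]
contact_force: [-0.9, 0.4, -0.3]
width: 0.0
```

>>> jog_arm(targets=[[0,[0.002,0,0],0],[0,[0.002,0,0],0],[0,[0,0,0],0]])

```text
clock: 11.1
position: [0.5399, -0.1526, 0.0472]
ee_rot: [0.035, -0.035, 0.706, -0.706]
contact_force: [-0.0, 0.7, -0.5]
width: -0.0003
```

>>> jog_arm(targets=[[0,[0.0015,0,0],0],[0,[0.0015,0,0],0],[0,[0,0,0],0]])

```text
clock: 11.48
position: [0.542, -0.1526, 0.0472]
ee_rot: [0.035, -0.036, 0.706, -0.706]
contact_force: [-2.7, 0.7, 2.0]
width: 0.0
```

```bash
python3 - <<'E'
from h import *
im,d=save('scene','s10');cv2.imwrite('pics/s10c.png',cv2.resize(im[160:260,190:280,::-1],None,fx=7,fy=6,interpolation=cv2.INTER_CUBIC))
E
```

```text
(no output)
```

View pics/s10c.png

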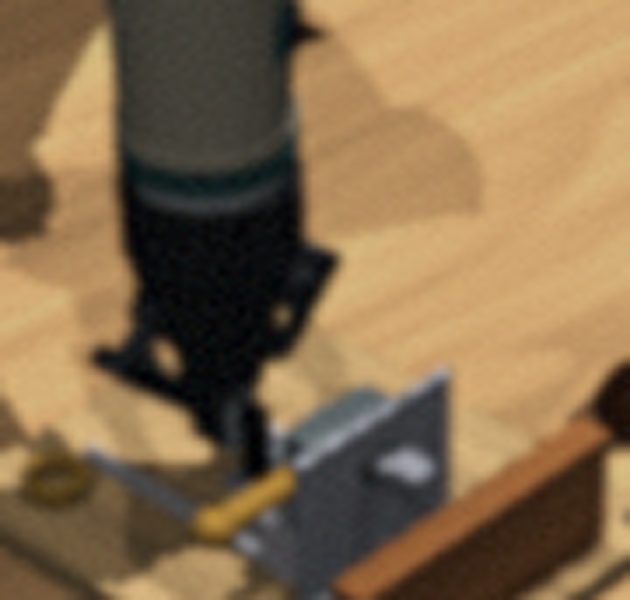

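>>> jog_arm(targets=[[0,[0.001,0,0],0],[0,[0.001,0,0],0],[0,[0,0,0],0]])

```text
clock: 11.9
position: [0.542, -0.1526, 0.0471]
ee_rot: [0.034, -0.037, 0.706, -0.706]
contact_force: [-7.9, -1.0, 5.7]
width: 0.0002
```

>>> jog_arm(targets=[[0,[0.001,0,0],0],[0,[0.001,0,0],0],[0,[0,0,0],0]])

```text
clock: 12.28
position: [0.5421, -0.1526, 0.0471]
ee_rot: [0.032, -0.039, 0.707, -0.706]
contact_force: [-11.7, -1.8, 8.4]
width: 0.0001
```

>>> jog_arm(targets=[[0,[0.001,0,0],0],[0,[0.001,0,0],0],[0,[0,0,0],0]])

```text
clock: 12.65
position: [0.5421, -0.1526, 0.0471]
ee_rot: [0.031, -0.04, 0.707, -0.706]
contact_force: [-15.9, -2.6, 11.9]
width: -0.0004
```

>>> jog_arm(targets=[[0,[-0.01,0,0],0],[0,[-0.02,0,0],0],[0,[0,0,0.05],0],[0,[0,0,0.05],0],[0.04,[-0.05,0,0.03],0],[0.04,[-0.05,0,0.0],0],[0.04,[0,0,0.0],0]])

```text
clock: 13.52
position: [0.4165, -0.1522, 0.1778]
ee_rot: [-0.035, 0.034, -0.706, 0.706]
contact_force: [1.0, 0.6, -0.1]
width: 0.0399
```

```bash
python3 - <<'E'
from h import *
np.set_printoptions(precision=4,suppress=True)
im,d=save('scene','s11');cv2.imwrite('pics/s11c.png',cv2.resize(im[190:290,190:290,::-1],None,fx=8,fy=6,interpolation=cv2.INTER_CUBIC))
im2,d2=save('top','t11');cv2.imwrite('pics/t11c.png',cv2.resize(im2[135:200,270:350,::-1],None,fx=9,fy=9,interpolation=cv2.INTER_CUBIC))
for c in('scene','top'):
  for n,z in(('bolt_head',.09),('gap',.12),('latch_peg',.07)):
    for q in spot_point(n,c)[:2]: print(c,n,q['score'],q['position'],at_z(c,q['position'],z))
s=manip.get_state();print(s['position'],s['width'])
E
```

```text
scene bolt_head 0.61 [250.1, 239.4] [ 0.6442 -0.131   0.09  ]
scene gap 0.56 [244.9, 238.2] [ 0.6537 -0.1585  0.12  ]
scene latch_peg 0.66 [191.8, 279.5] [ 0.6384 -0.3333  0.07  ]
scene latch_peg 0.62 [225.8, 232.1] [ 0.558  -0.1513  0.07  ]
top bolt_head 0.44 [300.2, 151.6] [ 0.6608 -0.1338  0.09  ]
top bolt_head 0.29 [303.4, 156.6] [ 0.6445 -0.1446  0.09  ]
top gap 0.73 [303.0, 157.6] [ 0.6372 -0.1404  0.12  ]
top gap 0.55 [301.7, 181.0] [ 0.5611 -0.1372  0.12  ]
top latch_peg 0.67 [305.2, 182.9] [ 0.5592 -0.1537  0.07  ]
top latch_peg 0.4 [286.2, 189.5] [ 0.5359 -0.0908  0.07  ]
[ 0.4197 -0.1529  0.1769] 0.040113439843657894
```

View pics/s11c.png

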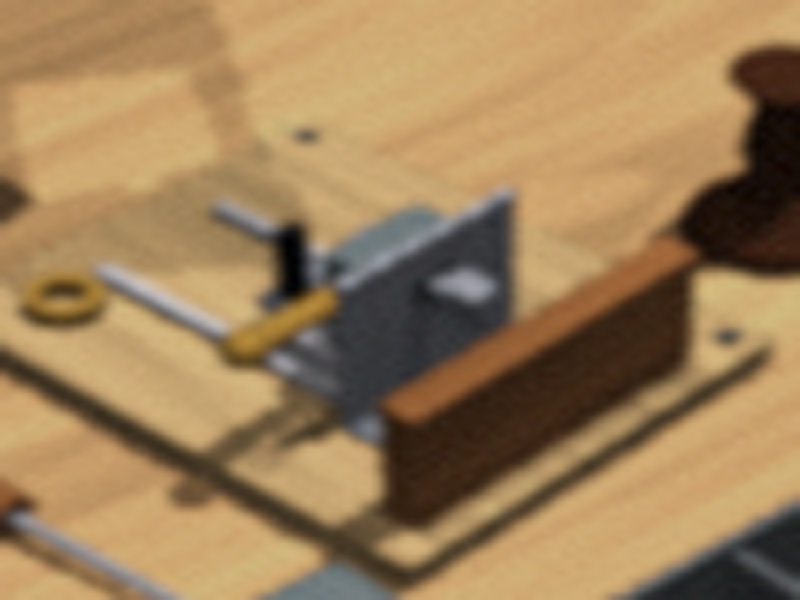

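View pics/t11c.png

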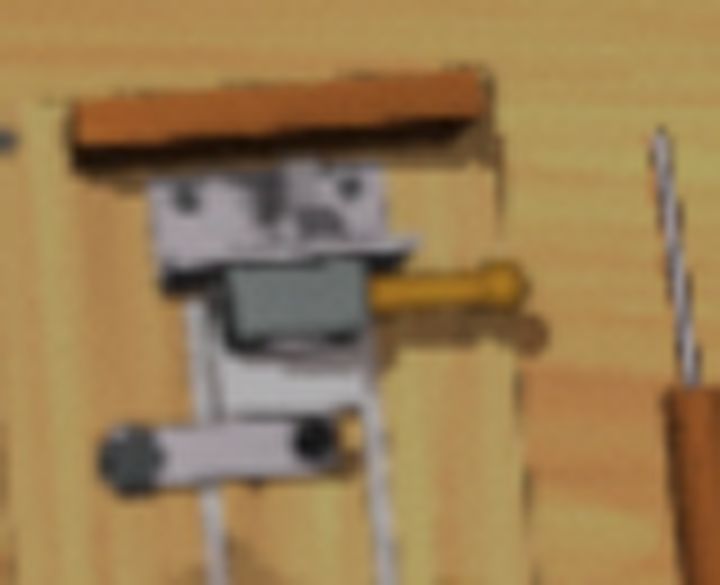

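The peg is across behind the foot (top view ≈(305,184)), with the latch arm parallel to the bracket. The bolt head in the gap is at ≈(250,238) in the scene view. I'll refine the bolt position using the locked peg and depth.

```bash
python3 - <<'E'
from h import *
np.set_printoptions(precision=4,suppress=True)
im=cv2.imread('pics/s11.png');d=get_image('scene')[1]
p=(270+318.5/9-.5,135+438/9-.5);w=at_z('top',p,.085);print('peg top',w)
ps=(190+(292.5)/8-.5,190+228/6-.5);print('peg scene',at_z('scene',ps,.085))
R=np.array([[.995,-.0998],[.0998,.995]])
print('pred',R@[-.0145,-.005]+[.5715,-.145])
# bolt 3D points: bright region
for r in range(233,246):
    print(r,[ (int(im[r,c].mean()),*(at_depth('scene',(c,r),d[r,c])*1000).round().astype(int)) for c in range(243,255,2)])
# back board top and bracket top: jig coordinates along
def jig(p): return R.T@(np.array(p[:2])-[.5715,-.145])
for c,r in [(262,241),(255,247),(270,236)]: P=at_depth('scene',(c,r),d[r,c]);print('bb',P,jig(P))
E
```

```text
peg top [ 0.5571 -0.1512  0.085 ]
peg scene [ 0.5558 -0.1478  0.085 ]
pred [ 0.5576 -0.1514]
233 [(55, np.int64(624), np.int64(-140), np.int64(107)), (50, np.int64(624), np.int64(-132), np.int64(102)), (61, np.int64(621), np.int64(-122), np.int64(93)), (60, np.int64(621), np.int64(-115), np.int64(88)), (55, np.int64(623), np.int64(-109), np.int64(86)), (82, np.int64(620), np.int64(-98), np.int64(76))]
234 [(56, np.int64(625), np.int64(-141), np.int64(104)), (50, np.int64(625), np.int64(-134), np.int64(100)), (83, np.int64(625), np.int64(-126), np.int64(94)), (79, np.int64(619), np.int64(-113), np.int64(82)), (54, np.int64(622), np.int64(-108), np.int64(80)), (79, np.int64(621), np.int64(-99), np.int64(74))]
235 [(54, np.int64(628), np.int64(-144), np.int64(104)), (78, np.int64(627), np.int64(-135), np.int64(98)), (124, np.int64(638), np.int64(-138), np.int64(108)), (112, np.int64(623), np.int64(-117), np.int64(83)), (65, np.int64(621), np.int64(-108), np.int64(76)), (75, np.int64(620), np.int64(-98), np.int64(68))]
236 [(62, np.int64(628), np.int64(-144), np.int64(100)), (119, np.int
[... 2502 characters left out ...]
4, np.int64(626), np.int64(-135), np.int64(60)), (49, np.int64(621), np.int64(-123), np.int64(49)), (45, np.int64(649), np.int64(-140), np.int64(81)), (54, np.int64(657), np.int64(-139), np.int64(87)), (79, np.int64(657), np.int64(-131), np.int64(81))]
245 [(50, np.int64(627), np.int64(-144), np.int64(63)), (55, np.int64(626), np.int64(-135), np.int64(56)), (53, np.int64(624), np.int64(-126), np.int64(49)), (51, np.int64(649), np.int64(-139), np.int64(76)), (64, np.int64(654), np.int64(-136), np.int64(78)), (89, np.int64(673), np.int64(-145), np.int64(98))]
bb [ 0.677  -0.1151  0.0974] [0.108  0.0193]
bb [ 0.6801 -0.1444  0.0956] [ 0.1081 -0.0102]
bb [ 0.6771 -0.084   0.0969] [0.1111 0.0501]
```

>>> jog_arm(targets=[[0.04,[0.05,0.004,0],0],[0.04,[0.05,0.004,0],0],[0.04,[0.05,0.003,0],0],[0.04,[0.05,0.003,0],0],[0.04,[0.026,0.002,0],0],[0.04,[0,0,0],0],[0.04,[0,0,0],0]])

```text
clock: 14.85
position: [0.6437, -0.1366, 0.1766]
ee_rot: [0.035, -0.036, 0.706, -0.706]
contact_force: [-1.2, -0.2, 0.7]
width: 0.0398
```

```bash
python3 - <<'E'
from h import *
for i in range(4):
  im,d=get_image('scene');s=manip.get_state();print(s['position'],s['width'])
im,d=save('scene','s12');cv2.imwrite('pics/s12c.png',cv2.resize(im[150:270,190:310,::-1],None,fx=6,fy=5,interpolation=cv2.INTER_CUBIC))
E
```

```text
[ 0.64350086 -0.13674092  0.17694598] 0.040019008360210516
[ 0.64351245 -0.13679681  0.17723812] 0.03983699987569058
[ 0.64361688 -0.13688544  0.1774922 ] 0.0397503816001545
[ 0.64376454 -0.13692595  0.17763148] 0.04008034379860202
```

View pics/s12c.png

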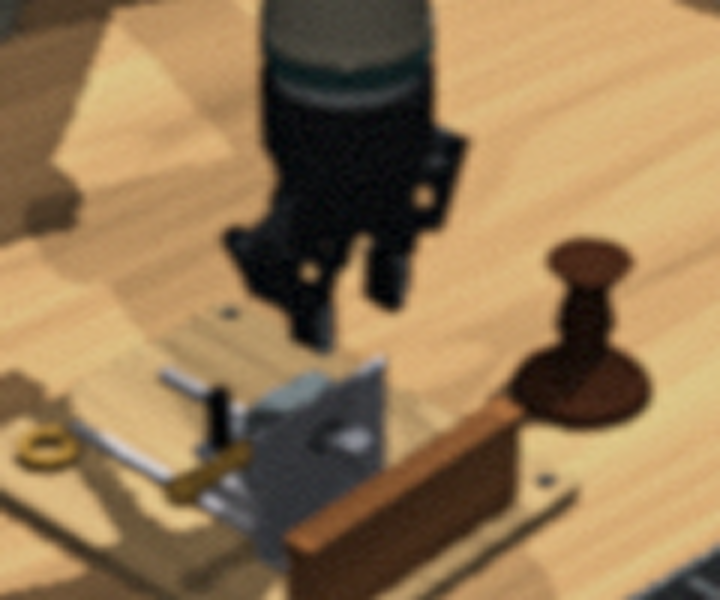

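```bash
python3 - <<'E'
from h import *
im,d=get_image('scene');g=im[150:270,190:310]
for u,v in [(318,330),(318,340),(312,320),(388,290),(388,300),(380,285)]:
    c=int(round(190+u/6-.5));r=int(round(150+v/5-.5));print((u,v),im[r,c],at_depth('scene',(c,r),d[r,c]).round(4))
print(at_z('scene',(248.7,214),.19))
print(manip.get_state()['position'])
E
```

```text
(318, 330) [16 17 19] [ 0.652  -0.166   0.2063]
(318, 340) [20 21 22] [ 0.6558 -0.1693  0.2036]
(312, 320) [17 17 21] [ 0.6544 -0.1679  0.2162]
(388, 290) [1 1 4] [ 0.6444 -0.1165  0.2008]
(388, 300) [18 14 12] [ 0.644 -0.116  0.193]
(380, 285) [3 5 8] [ 0.6389 -0.1152  0.2037]
[ 0.64412128 -0.13550905  0.19      ]
[ 0.64411314 -0.13696447  0.17771903]
```

>>> jog_arm(targets=[[0.04,[0.002,-0.0005,-0.03],0],[0.04,[0,0,-0.03],0],[0.04,[0,0,-0.015],0],[0.04,[0,0,0],0],[0.04,[0,0,0],0]])

```text
clock: 15.78
position: [0.6476, -0.1376, 0.1035]
ee_rot: [-0.036, 0.034, -0.706, 0.707]
contact_force: [0.2, 0.5, 0.2]
width: 0.0401
```

```bash
python3 - <<'E'
from h import *
im,d=save('scene','s13');cv2.imwrite('pics/s13c.png',cv2.resize(im[180:270,200:300,::-1],None,fx=7,fy=6.5,interpolation=cv2.INTER_CUBIC))
s=manip.get_state();print(s['position'],s['contact_force'])
E
```

```text
[ 0.64765318 -0.1376004   0.10369668] [-0.28984001  0.40373952  0.66523561]
```

View pics/s13c.png

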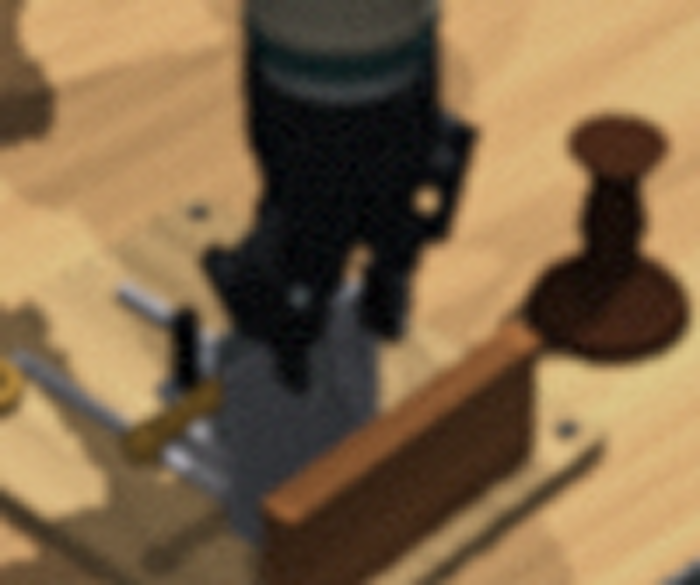

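>>> jog_arm(targets=[[0.04,[-0.001,0,-0.012],0],[0.04,[0,0,-0.012],0],[0.04,[0,0,-0.012],0],[0.04,[0,0,-0.006],0],[0.04,[0,0,0],0]])

```text
clock: 16.45
position: [0.6453, -0.1371, 0.0593]
ee_rot: [0.035, -0.036, 0.706, -0.706]
contact_force: [-0.4, -1.0, 0.3]
width: 0.0396
```

```bash
python3 - <<'E'
from h import *
im,d=save('scene','s14');b=im[180:270,200:300,::-1].astype(float);b=255*(b/255)**.6
cv2.imwrite('pics/s14c.png',cv2.resize(b.astype(np.uint8),None,fx=7,fy=6.5,interpolation=cv2.INTER_CUBIC))
s=manip.get_state();print(s['position'],s['contact_force'])
E
```

```text
[ 0.64566503 -0.13728444  0.05988842] [-0.27750898  0.16301915  0.10701381]
```

View pics/s14c.png

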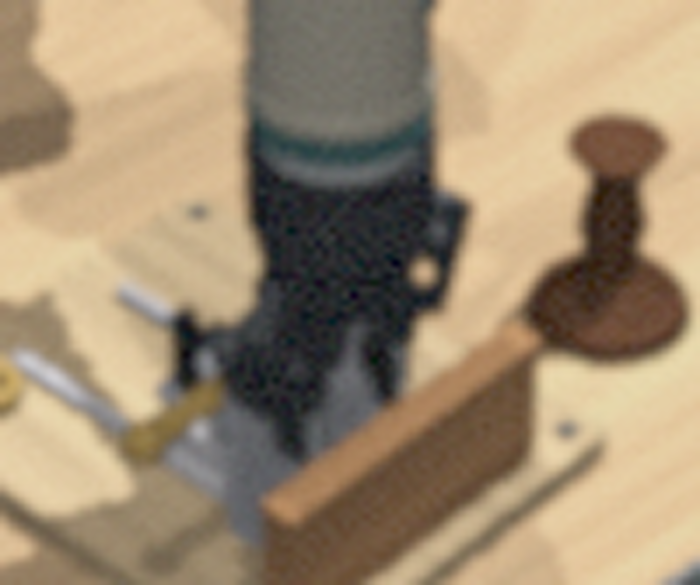

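>>> jog_arm(targets=[[0.02,[0,0,0],0],[0.02,[0,0,0],0],[0,[0,0,0],0],[0,[0,0,0],0],[0,[0,0,0],0],[0,[0,0,0],0]], force=40)

```text
clock: 17.25
position: [0.6457, -0.1364, 0.0603]
ee_rot: [0.035, -0.035, 0.707, -0.706]
contact_force: [0.6, 5.0, 0.1]
width: 0.0116
```

```bash
python3 - <<'E'
from h import *
im,d=save('scene','s15');b=im[180:270,200:300,::-1].astype(float);b=255*(b/255)**.5
cv2.imwrite('pics/s15c.png',cv2.resize(b.astype(np.uint8),None,fx=7,fy=6.5,interpolation=cv2.INTER_CUBIC))
s=manip.get_state();print(s['position'],s['contact_force'],s['moment'],s['width'])
for r in (234,236,238,240,242,244): print(r,[(int(im[r,c].mean()),*(at_depth('scene',(c,r),d[r,c])*1000).round().astype(int).tolist()) for c in range(241,258,2)])
E
```

```text
[ 0.64570423 -0.1364506   0.06025217] [ 0.49644675  5.53552703 -0.17863523] [ 0.81205741 -0.06148756  0.01619438] 0.011515567461318937
234 [(20, 640, -161, 127), (9, 639, -153, 122), (9, 651, -156, 133), (13, 660, -156, 140), (14, 663, -151, 138), (19, 661, -142, 131), (9, 656, -130, 119), (39, 654, -121, 113), (131, 589, -54, 22)]
236 [(3, 639, -160, 119), (14, 644, -157, 120), (16, 646, -152, 119), (13, 661, -157, 132), (18, 658, -147, 125), (46, 652, -134, 111), (42, 649, -124, 103), (84, 655, -122, 106), (146, 597, -62, 24)]
238 [(4, 664, -181, 143), (10, 659, -170, 133), (12, 653, -158, 120), (8, 660, -156, 124), (20, 659, -148, 118), (50, 655, -137, 107), (48, 658, -132, 107), (107, 649, -117, 90), (144, 601, -65, 20)]
240 [(11, 661, -178, 131), (11, 661, -171, 127), (11, 660, -163, 121), (14, 659, -155, 115), (32, 658, -147, 108), (51, 656, -138, 102), (50, 656, -131, 96), (107, 651, -118, 84), (129, 608, -72, 21)]
242 [(37, 626, -150, 79), (15, 661, -171, 119), (6, 649, -154, 98), (31, 651, -149, 96), (50, 657, -147, 100), (49, 656, -138, 93), (57, 656, -130, 87), (98, 612, -83, 23), (95, 672, -129, 99)]
244 [(50, 626, -150, 71), (18, 642, -156, 86), (12, 651, -156, 93), (29, 653, -151, 91), (53, 657, -147, 92), (47, 655, -137, 84), (65, 655, -129, 78), (83, 676, -141, 103), (85, 675, -133, 96)]
```

View pics/s15c.png

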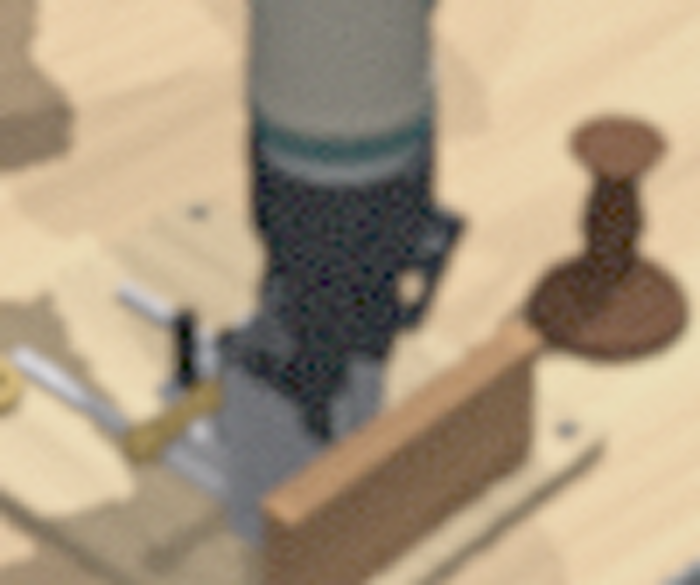

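>>> jog_arm(targets=[[0,[0,0.0008,0],0],[0,[0,0,0],0],[0,[0,0,0],0],[0,[0,0,0],0]], force=50)

```text
clock: 17.8
position: [0.6457, -0.1365, 0.0603]
ee_rot: [-0.035, 0.035, -0.706, 0.706]
contact_force: [0.8, 3.5, -0.6]
width: 0.0118
```

```bash
python3 - <<'E'
from h import *
for i in range(4):
  im,d=get_image('top');s=manip.get_state();print(s['position'],s['ee_rot'],s['contact_force'],s['moment'],s['width'])
im,d=save('top','t15');cv2.imwrite('pics/t15c.png',cv2.resize(im[120:230,230:370,::-1],None,fx=5,fy=5,interpolation=cv2.INTER_CUBIC))
im,d=save('scene','s16')
E
```

```text
[ 0.64569784 -0.13646699  0.06031606] [-0.03526423  0.03524515 -0.70620965  0.7062451 ] [-2.31802017e-03  4.30900690e+00  1.05494771e+00] [ 0.614871   -0.04916737  0.09048323] 0.011853326858915676
[ 0.64576344 -0.13646896  0.06030929] [-0.03527018  0.03517979 -0.7062243   0.70623341] [-0.67769815  2.90143362  0.16479417] [ 0.66131339  0.00455296 -0.00137554] 0.011300540105165463
[ 0.64575822 -0.13644519  0.06031651] [-0.03530601  0.03522977 -0.70620714  0.70624629] [0.54262672 3.75459113 0.83897921] [0.69353808 0.00400619 0.02058139] 0.011970091233629063
[ 0.64571472 -0.13646748  0.06028142] [-0.0352739   0.03525981 -0.70621049  0.70624305] [0.23379877 4.29788242 0.42048973] [ 0.66931379 -0.03323663  0.04473626] 0.011397520519620183
```

View pics/t15c.png

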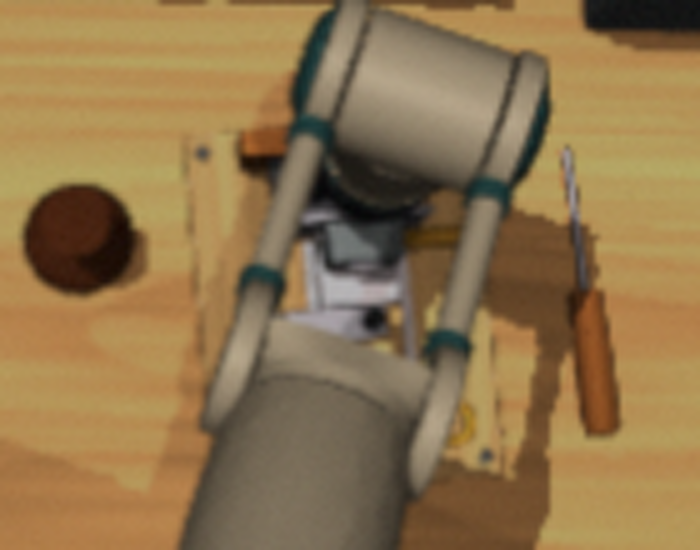

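View pics/s16.png

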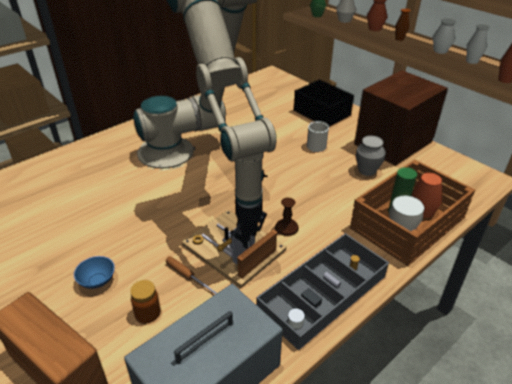

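```bash
python3 - <<'E'
from rig import *
print(sign_off())
E
```

```text
the job is handed in; nothing more can be done
None
```

I did the job in the order asked and handed it in at about 18 s with the bolt head still gripped. The sign-off gives no verdict.

- **Block:** I pushed it until the TCP stopped at x = 0.5837 m while the force rose to 12 N. The pictures then showed it touching the bracket.
- **Latch:** I dragged the peg to about 60°, then pushed it with closed fingers until it stopped dead with 16 N against it. Afterwards the peg's top was within about 0.5 mm of its locked position in the top view. The scene camera was about 4 mm off that spot.
- **Bolt:** I gripped the head in the gap with the jaws along the jig's y axis at 50 N. The opening reads 11.3–12 mm, matching the 12 mm head lying flat between the pads, so it should be upright. The gripper hid the head, so I could not see its angle directly. About 4 N of sideways force remained.
- **Other things:** in the last pictures they look unmoved.

**Disagreement:** the cameras showed the gripper about 27 mm higher than the reported TCP and the stated tool sizes imply. Sideways they agreed. I set the heights from the cameras. I estimate the pads cover about 29 of the head's 34 mm.

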